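Level the wood-turner's marking-out platform with its two jack knobs

TASK

The white platform that carries the turned bowl stands crooked. Turn the two leaning black knobs at the front of its green stand until the platform sits level in every direction, then let go; do not push on the platform or the bowl, and leave the wooden cup, the hammer and the wooden hoop where they are.

Things in the scene. Friction and masses are not known exactly. Their poses are not given: they have to be found in the camera images.
- stand: Green levelling stand, fixed; base plate 310 x 250 x 16 mm. Origin: centre of its underside; x points away from the knobs, y left, z up. A dark steel cradle tips on it about a line along the stand's y at the back, x = 90, z = 92 mm; the platform rolls on the cradle about the cradle's own x line, y = 0. The left knob's grip is at (-140, 90, 78) mm.
- platform: White plate 200 x 260 x 14 mm (x, y, z), red front edge, a fixed turned wooden bowl (124 mm across, rim 62 mm above the plate) in its middle. Origin: centre of its top face, 140 mm above the bench and over (30, 0) mm of the stand when level; z is its normal, vertical when level. Starts 2 to 8 degrees off. Only the knobs move it; it does not give when pushed.
- grip_left (a point): Middle of the left knob's grip, on its axis, z along the axis out of the stand, leaning 28 degrees from vertical towards the stand's -x side (the robot). Ribbed black cylinder 38 mm across, 34 mm long (17 mm either way of this point), red cap with a white mark; below it 22 mm of bare 14 mm shaft, then the housing. This point stays put as the knob turns.
- grip_right (a point): The same point on the right knob (same sizes, blue cap). This knob sits on the cradle and rides up and down with it: when the cradle is level its grip is at (-140, -90, 109) mm in the stand's frame and leans 28 degrees; with the front raised it stands up to 22 mm higher and leans as little as 22 degrees.
- knob_left: The left knob; origin on its axis 39 mm below the grip point. Seen looking down on the cap, turning it clockwise raises the front of the cradle, and the platform with it: 1 rad tips them 0.035 rad (about the stand's y). Friction 0.15 N m; stays where left. At the start the front is too high: it needs at most 2.6 rad anticlockwise; its stops lie beyond.
- knob_right: The right knob, alike: clockwise raises the right side of the platform, 1 rad rolling it 0.035 rad about the cradle's x line. Level is at most 2.6 rad from its start, either way; this knob may need little or no turning.
- cup: Loose turned wooden cup, 68 mm across, 80 mm high, beside the stand; a bystander. Origin: centre of its underside.
- hammer: Loose hammer with a 240 mm wooden handle, lying beside the stand on the right; a bystander. Origin: middle of its length, at the bench.
- hoop: Loose wooden hoop 90 mm across, 30 mm high, lying to the left behind the cup; a bystander. Origin: centre of its underside.

How it is judged:
At the end, for the whole second after the job is handed in: The platform's normal is within 0.02 rad (1.15 degrees) of vertical and the platform is at rest (angle between platform's own z axis and vertical below 0.02 rad and angular speed of platform below 0.01 rad/s); the robot touches nothing.
It fails at once if the cup was moved more than 30 mm or tipped (distance of cup from where it was at the start of the episode above 0.03 m or angle between cup's own z axis and vertical above 0.4 rad).
It fails at once if the hammer was moved more than 30 mm (distance of hammer from where it was at the start of the episode above 0.03 m).
It fails at once if the hoop was moved more than 30 mm (distance of hoop from where it was at the start of the episode above 0.03 m).
It fails at once if the robot pushed on the platform or the bowl with more than 10 N (contact force between the arm and platform above 10 N).
It fails at once if the fingers pushed on the platform or the bowl with more than 10 N (contact force between the fingers and platform above 10 N).
It also fails if it takes over 67 s, if anything falls off the work surface, if the arm or the gripper's body presses on something with over 40 N, if the wrist force passes 120 N, or if a joint passes its speed limit or range.

ROBOT

A 6-joint arm with a two-finger parallel gripper is mounted at the origin on the work surface. World frame = base frame: x ahead of the robot, y to its left, z up, the work surface at z = 0. Lengths are in m, angles in rad, forces in N, time in s.
With the tool pointing down it reaches from about 0.4 to 0.925 m from the base axis. Payload 12.5 kg.
Tool frame: the origin (TCP) lies at the very end of the fingers, on their centre line; the grasp point (between the pads) lies 19 mm behind it; z points along the fingers, y is the line along which they close (so a half turn about z gives the same grasp; the last joint's range is limited). The gripper opens to 95 mm and grips with 3 to 60 N. Pads are 20 mm wide; open, the fingers measure 119 mm over their backs; the gripper's body (75 mm by 180 mm) begins 59 mm behind the grasp point.
Start: joints at [1.085, 0.491, 1.559, -0, 1.092, -0.106], TCP at [0.232, 0.58, 0.215] pointing down, gripper open.
Joint ranges: [-3.1, 3.1], [-0.84, 2.19], [0.05, 2.79], [-1.13, 4.28], [0.06, 2.93], [-2.69, 2.69]. Speed limits (rad/s): [2.22, 2.22, 2.79, 3.14, 3.14, 3.14].

INTERFACE

Orientations are given as a unit quaternion [w, x, y, z].
In Python, from rig import r gives the robot as it stands.
- The arm moves only by the tool step_arm, never from a script. Its argument "commands" is a list of rows, each a list of 3 entries, a list of its own where there are three numbers: the shift along the tool's x, y, z each as a share of 0.2 m, from -1 to 1, then the turn, a rotation vector about the tool's x, y, z each as a share of 2 pi rad, from -1 to 1, then the opening, from 0 (shut) to 1 (fully open). In form: [[[tx, ty, tz], [wx, wy, wz], jaw], ...]. A call has 1 to 8 rows; each row is the pose to reach, as a shift and turn from the pose commanded when the call began, along the tool's axes at that moment, turning the shorter way round; what a row does not reach only later rows make up. A row lasts 1/12 s, in which the tool goes at most 41.7 mm and 7.16 degrees, less where a joint would pass 70% of its speed; a pose out of reach is approached as far as the arm can. A call with a number of a shift or a turn outside -1 to 1 is refused whole. A call with a gripper value outside its range is refused whole. The fingers move at their own pace and stop on an object; the grip force is fixed at half the most. Time passes only in rows, so rows that repeat a pose let the fingers close. It gives the time, the measured TCP pose, the force, the opening and the grip force at its end, in the units of the state.
- r.get_state(): the state, without advancing time (a new reading comes with each control period).
- r.get_image(name): name is "scene" or "top"; returns a dict with "frame" (480x640x3 uint8, red, green, blue), "z_map" (480x640 float32, m along the optical axis (not along the pixel's ray), 0 where there is no reading), "vfov" (degrees; the focal length in pixels is half the picture's height over the tangent of half this angle, whatever the lens; pixels are square), "cx", "cy" (the principal point, pixels), "dist_coeffs" ([k1, k2, p1, p2, k3] as OpenCV has them; the pictures are not rectified), "cam_to_world" (4x4, takes a point from camera to world coordinates). Camera axes: x right, y down, z forward; pixel columns grow to the right and rows downward; lengths in m; the calibration is good to about 2 mm. A picture is of the moment at which its call begins.
- r.sign_off(): hands the job in; it is judged then, once.
The state is a dict: "clock": time; "qpos": joint angles; "dq": joint speeds; "tau": joint torques, N m; "position": TCP position; "tool_rot": TCP orientation; "force": force on the tool from outside, world axes, zero at the start; "torque": the same for the moment, N m; "grip_width": finger opening in m; "grip_force": force on a finger pad.
Only numpy, scipy, OpenCV 4.12 (cv2) and the standard library are available. Lean on these libraries where they do the work, as an engineer would, in place of code of your own. Each camera call takes 0.05 s, during which the arm holds its last target. There are 200 camera calls.

## Working session

There is one attempt and no reset: what is moved stays moved. The work goes in short steps, Python scripts to look and compute and a tool call to move; the robot and the scene stay as the last step left them, time stands still between calls to the robot, and variables do not carry over. Pictures are saved under pics/ and viewed, at most 10 in all, crops included, and the job is handed in when it is done.

Besides the shell and the picture viewer there is one more tool, called after "Emit:" as name(argument=value, ...) on one line, values as JSON. step_arm: Moves the arm, as the interface text tells. Shift numbers are shares of 0.2 m and turn numbers shares of 2 pi rad, none past 1 either way. Its arguments: {"type":"object","properties":{"commands":{"type":"array","items":{"type":"array"}}},"required":["commands"]}

```bash
mkdir -p pics; ls; cat > h.py <<'E'
import numpy as np,cv2
from rig import r
def cam(n):
    d=r.get_image(n); f=240/np.tan(np.radians(d['vfov'])/2)
    d['K']=np.array([[f,0,d['cx']],[0,f,d['cy']],[0,0,1.]]); d['T']=np.array(d['cam_to_world']); d['D']=np.array(d['dist_coeffs'],float)
    return d
def pts(d,uv,z=None):
    uv=np.asarray(uv,float).reshape(-1,2)
    n=cv2.undistortPoints(uv.reshape(-1,1,2),d['K'],d['D']).reshape(-1,2)
    if z is None: z=d['z_map'][uv[:,1].astype(int),uv[:,0].astype(int)]
    p=np.c_[n,np.ones(len(n))]*np.reshape(z,(-1,1))
    return p@d['T'][:3,:3].T+d['T'][:3,3]
def save(d,n): cv2.imwrite('pics/'+n+'.png',cv2.cvtColor(d['frame'],cv2.COLOR_RGB2BGR))
E
python3 - <<'E'
from h import *
for n in('scene','top'):
    d=cam(n); save(d,n+'0'); np.savez('pics/'+n+'0.npz',**d); print(n,d['T'].round(3).tolist(),d['K'][0,0],d['D'],(d['z_map']>0).mean())
print(r.get_state())
E
```

```text
pics
scene [[-0.512, 0.623, -0.592, 1.171], [0.859, 0.358, -0.365, 0.342], [-0.016, -0.695, -0.719, 0.728], [0.0, 0.0, 0.0, 1.0]] 446.6756376852748 [-0.02740839  0.          0.          0.          0.        ] 0.9957649739583333
top [[-0.006, -0.987, 0.162, 0.51], [-1.0, 0.01, 0.025, 0.005], [-0.026, -0.161, -0.987, 1.146], [0.0, 0.0, 0.0, 1.0]] 547.305207239024 [0.01661292 0.         0.         0.         0.        ] 0.9960091145833333
{'clock': 0.1, 'qpos': array([ 1.08538004e+00,  4.91478166e-01,  1.55941047e+00, -4.51777642e-05,
        1.09167845e+00, -1.05593993e-01]), 'dq': array([ 0.00090613, -0.00138821, -0.00032552, -0.00015374,  0.00112558,
       -0.00029387]), 'tau': array([ 3.75129588e-03, -6.13621259e+01, -2.58603251e+01,  6.93883630e-02,
        4.71146707e-02, -5.01202510e-05]), 'position': array([0.23160386, 0.58026542, 0.21412573]), 'tool_rot': array([-1.22717379e-04,  1.88761383e-01,  9.82022863e-01, -4.71935570e-04]), 'force': array([-0.41735671, -0.31586794,  0.27432704]), 'torque': array([ 0.04295212, -0.03057575,  0.01351816]), 'grip_force': 0.0, 'grip_width': 0.09502969792231729}
```

View pics/scene0.png

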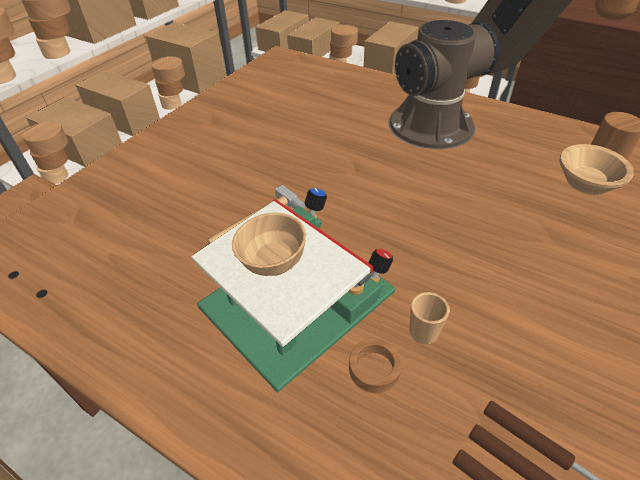

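View pics/top0.png

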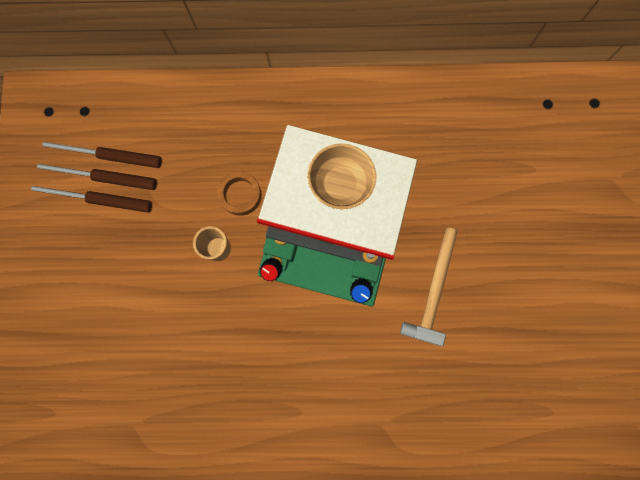

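The scene view shows the red-capped left knob at (381,258) and the blue one at (316,195). In the top view they are at (270,271) and (361,292). The platform's front is high, the cup is at top (210,243) and the hammer head at (423,334). Next I'll measure these.

```bash
cat >> h.py <<'E'
def masks(d):
    h=cv2.cvtColor(d['frame'],cv2.COLOR_RGB2HSV); H,S,V=h[...,0].astype(int),h[...,1],h[...,2]
    return dict(white=(S<40)&(V>170),red=((H<4)|(H>176))&(S>200)&(V>110),blue=(H>105)&(H<125)&(S>150)&(V>90),green=(H>60)&(H<90)&(S>90))
def comp(m,seed=None,er=0):
    n,l,s,c=cv2.connectedComponentsWithStats(m.astype(np.uint8))
    i=l[seed[1],seed[0]] if seed and l[seed[1],seed[0]] else 1+np.argmax(s[1:,4])
    m=(l==i).astype(np.uint8)
    return cv2.erode(m,np.ones((3,3)),iterations=er)>0 if er else m>0
def cloud(d,m):
    v,u=np.nonzero(m&(d['z_map']>0)); return pts(d,np.c_[u,v])
def plane(p):
    for _ in range(4):
        c=np.median(p,0) if _==0 else p.mean(0); n=np.linalg.svd(p-c,full_matrices=False)[2][2]; n*=np.sign(n[2]); e=(p-c)@n
        p=p[abs(e)<max(2.5*np.median(abs(e))*1.48,5e-4)]
    return p.mean(0),n,np.std(e)
def platform(d,yaw):
    box=np.zeros(d['frame'].shape[:2],bool); box[110:370,150:460]=1
    c,n,s=plane(cloud(d,comp(masks(d)['white']&box,None,3)))
    x=np.array([np.cos(yaw),np.sin(yaw),0]);y=np.array([-np.sin(yaw),np.cos(yaw),0])
    return c,n,s,n@x,n@y   # n.x>0... front(-x) low ; n.y>0: left low
E
python3 - <<'E'
from h import *
for nme in('scene','top'):
    d=dict(np.load(f'pics/{nme}0.npz')); m=masks(d)
    box=np.zeros((480,640),bool); box[110:400,150:460]=1
    for k,seed in(('red',(381,256) if nme=='scene' else (266,268)),('blue',(316,193) if nme=='scene' else (358,290))):
        mm=comp(m[k]&box,seed); p=cloud(d,comp(m[k]&box,seed,1)); c,n,s=plane(p)
        (u,v),_,_=cv2.fitEllipse(max(cv2.findContours(mm.astype(np.uint8),0,1)[0],key=len))
        print(nme,k,mm.sum(),(round(u,1),round(v,1)),'mean',p.mean(0).round(4),'n',n.round(3),s.round(4))
    g=cloud(d,m['green']&box); g=g[(g[:,2]>.008)&(g[:,2]<.024)]
    rr=cv2.minAreaRect((g[:,:2]*1000).astype(np.float32)); print('base',rr,cv2.boxPoints(rr).round(0).tolist())
    print(platform(d,-.2))
E
```

```text
Traceback (most recent call last):
  File "h.py", line 23, in cloud
    v,u=np.nonzero(m&(d['z_map']>0)); return pts(d,np.c_[u,v])
                                             ~~~^^^^^^^^^^^^^^
  File "h.py", line 9, in pts
    n=cv2.undistortPoints(uv.reshape(-1,1,2),d['K'],d['D']).reshape(-1,2)
      ~~~~~~~~~~~~~~~~~~~^^^^^^^^^^^^^^^^^^^^^^^^^^^^^^^^^^
cv2.error: OpenCV(4.12.0) /io/opencv/modules/calib3d/src/undistort.dispatch.cpp:347: error: (-215:Assertion failed) CV_IS_MAT(_src) && CV_IS_MAT(_dst) && (_src->rows == 1 || _src->cols == 1) && (_dst->rows == 1 || _dst->cols == 1) && _src->cols + _src->rows - 1 == _dst->rows + _dst->cols - 1 && (CV_MAT_TYPE(_src->type) == CV_32FC2 || CV_MAT_TYPE(_src->type) == CV_64FC2) && (CV_MAT_TYPE(_dst->type) == CV_32FC2 || CV_MAT_TYPE(_dst->type) == CV_64FC2) in function 'cvUndistortPointsInternal'
```

```bash
python3 - <<'E'
from h import *
B={'scene':dict(red=(368,246,396,264),blue=(303,184,330,202)),'top':dict(red=(255,257,285,285),blue=(347,277,376,306))}
for nme in('scene','top'):
    d=dict(np.load(f'pics/{nme}0.npz')); m=masks(d)
    box=np.zeros((480,640),bool); box[110:400,150:460]=1
    for k in('red','blue'):
        a=B[nme][k]; bb=np.zeros((480,640),bool); bb[a[1]:a[3],a[0]:a[2]]=1
        mm=comp(m[k]&bb); p=cloud(d,mm); 
        if len(p)<10: print(k,len(p));continue
        c,n,s=plane(p)
        (u,v),ax,_=cv2.fitEllipse(max(cv2.findContours(mm.astype(np.uint8),0,1)[0],key=len))
        print(nme,k,mm.sum(),(round(u,1),round(v,1)),ax,'mean',p.mean(0).round(4),'c',c.round(4),'n',n.round(3),s.round(4))
    g=cloud(d,m['green']&box); g=g[(g[:,2]>.008)&(g[:,2]<.024)]
    rr=cv2.minAreaRect((g[:,:2]*1000).astype(np.float32)); print('base',rr,cv2.boxPoints(rr).round(0).tolist())
    print(platform(d,-.2))
E
```

```text
Traceback (most recent call last):
  File "h.py", line 19, in comp
    i=l[seed[1],seed[0]] if seed and l[seed[1],seed[0]] else 1+np.argmax(s[1:,4])
                                                               ~~~~~~~~~^^^^^^^^^
ValueError: attempt to get argmax of an empty sequence
```

```bash
python3 - <<'E'
import numpy as np,cv2
for n,P in(('scene',[(381,255),(377,258),(386,254),(316,191),(312,193),(320,193)]),('top',[(268,269),(265,270),(273,270),(358,290),(361,287),(366,290)])):
    d=np.load(f'pics/{n}0.npz'); h=cv2.cvtColor(d['frame'],cv2.COLOR_RGB2HSV)
    for u,v in P: print(n,u,v,d['frame'][v,u],h[v,u],d['z_map'][v,u])
E
```

```text
scene 381 255 [194  56  51] [  1 188 194] 0.83823687
scene 377 258 [35 34 35] [150   7  35] 0.8408233
scene 386 254 [214 131 121] [  3 111 214] 0.84982806
scene 316 191 [ 91 122 189] [111 132 189] 0.9080224
scene 312 193 [39 55 89] [110 143  89] 0.896557
scene 320 193 [ 55 103 186] [109 180 186] 0.9039956
top 268 269 [207  27  23] [  1 227 207] 1.0533997
top 265 270 [233 208 188] [ 13  49 233] 1.0533797
top 273 270 [207  26  20] [  1 230 207] 1.0594463
top 358 290 [ 29  90 197] [109 217 197] 1.0015075
top 361 287 [ 30  92 197] [109 216 197] 0.99973685
top 366 290 [ 26  90 196] [109 221 196] 0.9976429
```

```bash
sed -i 's/(S>200)&(V>110)/(S>150)\&(V>110)/; s/(S>150)&(V>90)/(S>120)\&(V>90)/' h.py; cat > m.py <<'E'
from h import *
B={'scene':dict(red=(366,246,396,270),blue=(303,184,330,206)),'top':dict(red=(255,257,285,285),blue=(347,277,376,306))}
for nme in('scene','top'):
    d=dict(np.load(f'pics/{nme}0.npz')); m=masks(d)
    box=np.zeros((480,640),bool); box[110:400,150:460]=1
    for k in('red','blue'):
        a=B[nme][k]; bb=np.zeros((480,640),bool); bb[a[1]:a[3],a[0]:a[2]]=1
        mm=comp(m[k]&bb); mm=cv2.morphologyEx(mm.astype(np.uint8),3,np.ones((7,7)))
        ct=max(cv2.findContours(mm,0,1)[0],key=len); hull=cv2.convexHull(ct); mm=cv2.fillConvexPoly(mm,hull,1)>0
        p=cloud(d,mm); c,n,s=plane(p); (u,v),ax,_=cv2.fitEllipse(hull) if len(hull)>4 else ((0,0),0,0)
        print(nme,k,mm.sum(),(round(u,1),round(v,1)),np.round(ax,1),'mean',p.mean(0).round(4),'c',c.round(4),'n',n.round(3),s.round(4))
    g=cloud(d,m['green']&box); g=g[(g[:,2]>.008)&(g[:,2]<.024)]
    rr=cv2.minAreaRect((g[:,:2]*1000).astype(np.float32)); print('base',rr,cv2.boxPoints(rr).round(0).tolist())
    print(platform(d,-.2))
E
python3 m.py
```

```text
scene red 98 (383.7, 253.4) [ 6.5 16.9] mean [0.6285 0.1364 0.0953] c [0.6281 0.1362 0.0951] n [-0.458  0.127  0.88 ] 0.0005
scene blue 92 (317.4, 191.8) [ 6.4 15.8] mean [ 0.5835 -0.0381  0.1423] c [ 0.5834 -0.0381  0.1423] n [-0.389  0.101  0.916] 0.0007
base ((748.5576171875, 10.98199462890625), (249.1206817626953, 308.6211853027344), 74.58324432373047) [[567.0, -68.0], [864.0, -150.0], [930.0, 90.0], [633.0, 172.0]]
(array([0.81132908, 0.04207554, 0.14475694]), array([ 0.05388663, -0.06091178,  0.99668751]), np.float64(0.0009278006770615187), np.float64(0.06491379133387518), np.float64(-0.04899197368340325))
top red 221 (268.8, 272.1) [15.5 17.1] mean [0.6271 0.1356 0.0957] c [0.6272 0.1356 0.0957] n [-0.48   0.122  0.869] 0.0014
top blue 261 (360.3, 293.2) [17.2 18. ] mean [ 0.582  -0.0384  0.1427] c [ 0.5821 -0.0384  0.1427] n [-0.403  0.116  0.908] 0.0016
base ((645.8723754882812, 37.31397247314453), (246.83892822265625, 101.3994140625), 75.16033935546875) [[565.0, -69.0], [663.0, -95.0], [726.0, 144.0], [628.0, 170.0]]
(array([0.76374351, 0.00203764, 0.14640541]), array([ 0.05278108, -0.06276612,  0.99663161]), np.float64(0.0016668470812133422), np.float64(0.06419867411224317), np.float64(-0.051028997171123656))
```

```bash
cat > plan.py <<'E'
import sys; from h import *; from scipy.spatial.transform import Rotation as R
yaw=-.265; Z=R.from_euler('z',yaw)
def q(s): a=s['tool_rot']; return R.from_quat([a[1],a[2],a[3],a[0]])
def target(grip,lean,rel,back):
    ax=Z.apply([-np.sin(lean),0,np.cos(lean)]); z=-ax
    y=Z.apply([np.cos(rel),np.sin(rel),0]); 
    # y: azimuth rel within plane normal to axis
    ex=Z.apply([np.cos(lean),0,np.sin(lean)]); ey=Z.apply([0,1,0]); y=np.cos(rel)*ex+np.sin(rel)*ey
    M=R.from_matrix(np.c_[np.cross(y,z),y,z])
    return np.array(grip)+(.017-back)*z,M
def show(p,M):
    s=r.get_state(); C=q(s)
    print('shift',(C.inv().apply(p-s['position'])/.2).round(4),'turn',((C.inv()*M).as_rotvec()/2/np.pi).round(4),'tgt',p.round(3),'clock',s['clock'],'q',s['qpos'].round(2))
GL=[.637,.1342,.078]
if __name__=='__main__': show(*target(GL if sys.argv[1]=='L' else eval(sys.argv[1]),float(sys.argv[2]),float(sys.argv[3]),float(sys.argv[4])))
E
python3 plan.py L .489 .65 .14
```

```text
shift [-2.4224 -1.3529  0.1389] turn [-0.0397 -0.0694  0.1257] tgt [0.581 0.149 0.187] clock 0.1 q [ 1.09  0.49  1.56 -0.    1.09 -0.11]
```

Emit:
step_arm(commands=[[[-1, -0.56, 0], [0, 0, 0], 0.8], [[-1, -0.56, 0], [0, 0, 0], 0.8], [[-1, -0.56, 0], [0, 0, 0], 0.8], [[-1, -0.56, 0], [0, 0, 0], 0.8], [[-1, -0.56, 0], [0, 0, 0], 0.8], [[-1, -0.56, 0], [0, 0, 0], 0.8], [[-1, -0.56, 0], [0, 0, 0], 0.8], [[-1, -0.56, 0], [0, 0, 0], 0.8]])

```text
clock: 0.77
position: [0.3765, 0.4016, 0.2145]
tool_rot: [-0.0, 0.19, 0.982, -0.0]
force: [-0.0, 0.1, -0.5]
grip_width: 0.0763
grip_force: 0.0
```

Emit:
step_arm(commands=[[[-0.8, -0.45, -0.1], [-0.04, -0.07, 0.125], 0.65], [[-0.8, -0.45, -0.1], [-0.04, -0.07, 0.125], 0.65], [[-0.8, -0.45, -0.1], [-0.04, -0.07, 0.125], 0.65], [[-0.8, -0.45, -0.1], [-0.04, -0.07, 0.125], 0.65], [[-0.8, -0.45, -0.1], [-0.04, -0.07, 0.125], 0.65], [[-0.8, -0.45, -0.1], [-0.04, -0.07, 0.125], 0.65], [[-0.8, -0.45, -0.1], [-0.04, -0.07, 0.125], 0.65], [[-0.8, -0.45, -0.1], [-0.04, -0.07, 0.125], 0.65]])

```text
clock: 1.43
position: [0.4907, 0.26, 0.2346]
tool_rot: [0.227, 0.534, 0.811, 0.077]
force: [0.4, -0.2, -0.3]
grip_width: 0.0617
grip_force: 0.0
```

```bash
python3 plan.py L .489 .65 .10
```

```text
shift [-0.5795  0.0574  0.6808] turn [-0.0002 -0.0012  0.003 ] tgt [0.599 0.144 0.151] clock 1.4333 q [ 0.53  0.29  1.94 -0.58  0.64  0.55]
```

Emit:
step_arm(commands=[[[-0.58, 0.057, 0.4], [0, -0.001, 0.003], 0.65], [[-0.58, 0.057, 0.4], [0, -0.001, 0.003], 0.65], [[-0.58, 0.057, 0.4], [0, -0.001, 0.003], 0.65], [[-0.58, 0.057, 0.4], [0, -0.001, 0.003], 0.65], [[-0.58, 0.057, 0.4], [0, -0.001, 0.003], 0.65], [[-0.58, 0.057, 0.4], [0, -0.001, 0.003], 0.65]])

```text
clock: 1.93
position: [0.5745, 0.1506, 0.2004]
tool_rot: [0.227, 0.541, 0.806, 0.076]
force: [-0.7, -0.5, 0.4]
grip_width: 0.0618
grip_force: 0.0
```

```bash
python3 plan.py L .489 .65 0
```

```text
shift [0.0016 0.0031 0.7768] turn [-0.0007 -0.0004  0.0006] tgt [0.645 0.132 0.063] clock 1.9333 q [ 0.25  0.36  1.94 -0.53  0.47  0.29]
```

Emit:
step_arm(commands=[[[0, 0.003, 0.15], [0, 0, 0], 0.65], [[0, 0.003, 0.3], [0, 0, 0], 0.65], [[0, 0.003, 0.45], [0, 0, 0], 0.65], [[0, 0.003, 0.55], [0, 0, 0], 0.65], [[0, 0.003, 0.65], [0, 0, 0], 0.65], [[0, 0.003, 0.73], [0, 0, 0], 0.65], [[0, 0.003, 0.777], [0, 0, 0], 0.65], [[0, 0.003, 0.777], [0, 0, 0], 0.65]])

```text
clock: 2.6
position: [0.6445, 0.1332, 0.0621]
tool_rot: [0.227, 0.54, 0.807, 0.076]
force: [0.6, 0.2, -0.8]
grip_width: 0.0618
grip_force: 0.0
```

Emit:
step_arm(commands=[[[0, 0, 0], [0, 0, 0], 0], [[0, 0, 0], [0, 0, 0], 0], [[0, 0, 0], [0, 0, 0], 0], [[0, 0, 0], [0, 0, 0], 0], [[0, 0, 0], [0, 0, 0], 0], [[0, 0, 0], [0, 0, 0], 0], [[0, 0, 0], [0, 0, 0], 0], [[0, 0, 0], [0, 0, 0], 0]])

```text
clock: 3.27
position: [0.6416, 0.1304, 0.0629]
tool_rot: [0.226, 0.542, 0.806, 0.074]
force: [-17.9, -3.4, 4.3]
grip_width: 0.037
grip_force: 30.0
```

```bash
python3 plan.py L .489 .65 0; python3 -c "
from h import *
d=cam('scene');save(d,'s1');s=r.get_state();print(s['force'],s['torque'],s['grip_width'],s['grip_force'],platform(d,-.265)[2:])
cv2.imwrite('pics/s1c.png',cv2.resize(cv2.cvtColor(d['frame'],4)[120:340,220:440],None,fx=2.5,fy=2.5))"
```

```text
shift [0.0028 0.0165 0.0056] turn [-0.0015 -0.0002  0.0006] tgt [0.645 0.132 0.063] clock 3.2667 q [ 0.19  0.64  1.91 -0.94  0.26  0.67]
[-18.05546406  -2.454895     4.43705381] [-0.50271363  2.77023499 -0.66911519] 0.03745392074153492 30.002256631851196 (np.float64(0.0009485765362140734), np.float64(0.06821399209781231), np.float64(-0.044570900002808056))
```

View pics/s1c.png

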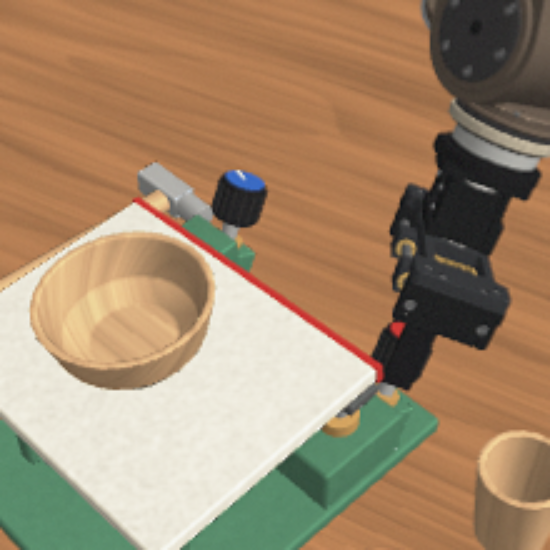

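The view shows the fingers around the left knob, with the red cap at crop (398,328), and they clear the platform. The knob pulled the tool about 3 mm sideways, so I'll take up that offset and then turn anticlockwise.

Emit:
step_arm(commands=[[[0, -0.008, 0], [0, 0, 0], 0], [[0, -0.0165, 0], [0, 0, 0], 0], [[0, -0.0165, 0], [0, 0, -0.015], 0], [[0, -0.0165, 0], [0, 0, -0.03], 0], [[0, -0.0165, 0], [0, 0, -0.045], 0], [[0, -0.0165, 0], [0, 0, -0.06], 0], [[0, -0.0165, 0], [0, 0, -0.075], 0], [[0, -0.0165, 0], [0, 0, -0.09], 0]])

```text
clock: 3.98
position: [0.6412, 0.1301, 0.0628]
tool_rot: [0.24, 0.293, 0.926, 0.009]
force: [-6.6, 1.3, 3.4]
grip_width: 0.0374
grip_force: 30.0
```

```bash
python3 plan.py L .489 1.215 0; python3 -c "
from h import *
d=cam('scene');s=r.get_state();print(s['force'],s['torque'],s['grip_width'],s['grip_force'],platform(d,-.265)[2:])"
```

```text
shift [-0.0073  0.0177  0.0059] turn [-0.0005 -0.0006  0.0014] tgt [0.645 0.132 0.063] clock 3.9833 q [ 0.18  0.63  1.92 -0.96  0.25  0.12]
[-6.17339699  0.89182648  2.68150008] [-0.22803874  1.3915289  -0.12336629] 0.037746153397734065 30.00137597322464 (np.float64(0.0009406559328414829), np.float64(0.04830500324232335), np.float64(-0.04433677143839887))
```

Emit:
step_arm(commands=[[[0, 0, 0], [0, 0, -0.015], 0], [[0, 0, 0], [0, 0, -0.03], 0], [[0, 0, 0], [0, 0, -0.045], 0], [[0, 0, 0], [0, 0, -0.06], 0], [[0, 0, 0], [0, 0, -0.075], 0], [[0, 0, 0], [0, 0, -0.09], 0], [[0, 0, 0], [0, 0, -0.1], 0], [[0, 0, 0], [0, 0, -0.11], 0]])

```text
clock: 4.7
position: [0.6412, 0.1297, 0.0629]
tool_rot: [0.229, -0.037, 0.97, -0.073]
force: [-7.1, -2.0, 3.8]
grip_width: 0.0375
grip_force: 30.0
```

Emit:
step_arm(commands=[[[0, 0, 0], [0, 0, -0.015], 0], [[0, 0, 0], [0, 0, -0.03], 0], [[0, 0, 0], [0, 0, -0.045], 0], [[0, 0, 0], [0, 0, -0.06], 0], [[0, 0, 0], [0, 0, -0.075], 0], [[0, 0, 0], [0, 0, -0.09], 0], [[0, 0, 0], [0, 0, -0.1], 0], [[0, 0, 0], [0, 0, -0.11], 0]])

```text
clock: 5.37
position: [0.6414, 0.1295, 0.063]
tool_rot: [0.19, -0.364, 0.9, -0.146]
force: [-6.3, -3.8, 2.3]
grip_width: 0.0372
grip_force: 30.0
```

```bash
python3 plan.py L .489 2.6 0; python3 -c "
from h import *
for n in('scene','top'):
  d=cam(n);print(platform(d,-.265)[2:])
s=r.get_state();print(s['force'],s['torque'],s['grip_width'],s['grip_force'])"
```

```text
shift [-0.0202 -0.0006  0.0058] turn [ 0.0004 -0.0007  0.0007] tgt [0.645 0.132 0.063] clock 5.3667 q [ 0.18  0.63  1.92 -0.96  0.25 -1.26]
(np.float64(0.0009154841754897239), np.float64(-8.125846307205711e-05), np.float64(-0.04426984310442321))
(np.float64(0.001726776616259492), np.float64(-0.0004436941875679435), np.float64(-0.045291090046300796))
[-6.39507605 -2.97329184  2.58912527] [-0.89476203  0.64947246 -0.38517326] 0.0371248271139198 30.000047385692596
```

Emit:
step_arm(commands=[[[0, 0, 0], [0, 0, 0], 0.65], [[0, 0, 0], [0, 0, 0], 0.65], [[0, 0, 0], [0, 0, 0], 0.65], [[0, 0, 0], [0, 0, 0], 0.65], [[0, 0, -0.15], [0, 0, 0], 0.65], [[0, 0, -0.3], [0, 0, 0], 0.65], [[0, 0, -0.45], [0, 0, 0], 0.65], [[0, 0, -0.6], [0, 0, 0], 0.65]])

```text
clock: 6.13
position: [0.5876, 0.145, 0.1695]
tool_rot: [0.191, -0.363, 0.9, -0.145]
force: [0.7, -0.7, 0.6]
grip_width: 0.0617
grip_force: 0.0
```

Emit:
step_arm(commands=[[[0, 0, -0.4], [0, 0, 0], 0.65], [[0, 0, -0.4], [0, 0, 0], 0.65], [[0, 0, -0.4], [0, 0, 0], 0.65]])

```text
clock: 6.38
position: [0.5518, 0.1559, 0.2459]
tool_rot: [0.196, -0.363, 0.9, -0.145]
force: [0.9, -0.2, 1.7]
grip_width: 0.0621
grip_force: 0.0
```

```bash
python3 -c "
from h import *
for n in('scene','top'):
  d=cam(n);print(platform(d,-.265)[2:])
bb=np.zeros((480,640),bool);bb[184:215,303:335]=1
d=cam('scene');m=masks(d)['blue']&bb;print(m.sum(),plane(cloud(d,m)))"; python3 plan.py [.5863,-.042,.109] .489 2.25 .13
```

```text
(np.float64(0.0009047835713571798), np.float64(0.0001516170367124401), np.float64(-0.044169716378368286))
(np.float64(0.001712939712542924), np.float64(-0.0005176129473019406), np.float64(-0.04617307928450548))
66 (array([ 0.58211648, -0.03534216,  0.12646919]), array([-0.44396307,  0.12917299,  0.88668548]), np.float64(0.0005475854530356515))
shift [ 0.7418 -0.5218  0.2084] turn [ 0.0004 -0.0003  0.056 ] tgt [ 0.535 -0.028  0.209] clock 6.5333 q [ 0.27  0.28  1.94 -0.47  0.55 -1.71]
```

Emit:
step_arm(commands=[[[0.74, -0.52, 0.1], [0, 0, 0.056], 0.65], [[0.74, -0.52, 0.1], [0, 0, 0.056], 0.65], [[0.74, -0.52, 0.1], [0, 0, 0.056], 0.65], [[0.74, -0.52, 0.1], [0, 0, 0.056], 0.65], [[0.74, -0.52, 0.1], [0, 0, 0.056], 0.65], [[0.74, -0.52, 0.1], [0, 0, 0.056], 0.65], [[0.74, -0.52, 0.1], [0, 0, 0.056], 0.65]])

```text
clock: 7.12
position: [0.5252, -0.0262, 0.2265]
tool_rot: [0.213, -0.198, 0.951, -0.109]
force: [0.2, 0.7, -0.3]
grip_width: 0.0621
grip_force: 0.0
```

```bash
python3 plan.py [.588,-.041,.109] .489 2.25 0
```

```text
shift [-0.0185  0.0014  0.7549] turn [ 0.0003 -0.001  -0.0004] tgt [ 0.596 -0.043  0.094] clock 7.1167 q [-0.15  0.2   2.09 -0.16  0.37 -1.99]
```

Emit:
step_arm(commands=[[[-0.018, 0, 0.15], [0, -0.001, 0], 0.65], [[-0.018, 0, 0.3], [0, -0.001, 0], 0.65], [[-0.018, 0, 0.43], [0, -0.001, 0], 0.65], [[-0.018, 0, 0.54], [0, -0.001, 0], 0.65], [[-0.018, 0, 0.64], [0, -0.001, 0], 0.65], [[-0.018, 0, 0.71], [0, -0.001, 0], 0.65], [[-0.018, 0, 0.755], [0, -0.001, 0], 0.65], [[-0.018, 0, 0.755], [0, -0.001, 0], 0.65]])

```text
clock: 7.78
position: [0.5964, -0.0406, 0.0928]
tool_rot: [0.215, -0.201, 0.95, -0.108]
force: [0.6, -0.2, 0.0]
grip_width: 0.0617
grip_force: 0.0
```

Emit:
step_arm(commands=[[[0, 0, 0], [0, 0, 0], 0], [[0, 0, 0], [0, 0, 0], 0], [[0, 0, 0], [0, 0, 0], 0], [[0, 0, 0], [0, 0, 0], 0], [[0, 0, 0], [0, 0, 0], 0], [[0, 0, 0], [0, 0, 0], 0], [[0, 0, 0], [0, 0, 0], 0], [[0, 0, 0], [0, 0, 0], 0]])

```text
clock: 8.45
position: [0.5963, -0.0419, 0.0962]
tool_rot: [0.217, -0.2, 0.949, -0.109]
force: [-3.1, 2.2, 6.0]
grip_width: 0.0376
grip_force: 30.0
```

```bash
python3 plan.py [.588,-.041,.109] .489 2.25 0; python3 -c "
from h import *
d=cam('scene');print(platform(d,-.265)[2:])
s=r.get_state();print(s['force'],s['torque'],s['grip_width'],s['grip_force'])"
```

```text
shift [ 0.009  -0.001   0.0091] turn [ 0.0002  0.0006 -0.    ] tgt [ 0.596 -0.043  0.094] clock 8.45 q [-0.16  0.51  2.07 -0.61  0.08 -1.55]
(np.float64(0.0009245823567706652), np.float64(-0.0004031386281897146), np.float64(-0.04407813300722843))
[-2.76689643  2.18697905  6.54217462] [0.27599203 0.27157642 0.10976289] 0.037695594292407195 30.002650022506714
```

Joint 5 is at 0.08, close to its 0.06 limit. I'll regrasp a little higher on the knob and about 4° more upright before turning.

Emit:
step_arm(commands=[[[0, 0, -0.01], [0, 0, 0], 0.65], [[0, 0, -0.01], [0, 0, 0], 0.65], [[0, 0, -0.01], [0, 0, 0], 0.65], [[0, 0, -0.01], [0, 0, 0], 0.65], [[0, 0, -0.1], [0, 0, 0], 0.65], [[0, 0, -0.2], [0, 0, 0], 0.65], [[0, 0, -0.3], [0, 0, 0], 0.65], [[0, 0, -0.3], [0, 0, 0], 0.65]])

```text
clock: 9.17
position: [0.5685, -0.0346, 0.151]
tool_rot: [0.218, -0.2, 0.949, -0.109]
force: [0.6, 0.7, 1.0]
grip_width: 0.0618
grip_force: 0.0
```

```bash
python3 plan.py [.587,-.042,.109] .42 2.2 .055;python3 plan.py [.587,-.042,.109] .42 2.2 .008
```

```text
shift [ 0.0063 -0.0102  0.0424] turn [-0.0066  0.0096  0.0079] tgt [ 0.572 -0.038  0.144] clock 9.1667 q [-0.15  0.38  2.09 -0.28  0.18 -1.88]
shift [ 2.020e-02 -2.000e-04  2.768e-01] turn [-0.0066  0.0096  0.0079] tgt [ 0.591 -0.043  0.101] clock 9.1667 q [-0.15  0.38  2.09 -0.28  0.18 -1.88]
```

Emit:
step_arm(commands=[[[0.006, -0.01, 0.04], [-0.0066, 0.0096, 0.008], 0.65], [[0.006, -0.01, 0.04], [-0.0066, 0.0096, 0.008], 0.65], [[0.01, -0.006, 0.11], [-0.0066, 0.0096, 0.008], 0.65], [[0.014, -0.004, 0.18], [-0.0066, 0.0096, 0.008], 0.65], [[0.018, -0.002, 0.24], [-0.0066, 0.0096, 0.008], 0.65], [[0.02, 0, 0.277], [-0.0066, 0.0096, 0.008], 0.65], [[0.02, 0, 0.277], [-0.0066, 0.0096, 0.008], 0.65]])

```text
clock: 9.75
position: [0.5906, -0.0433, 0.0962]
tool_rot: [0.186, -0.177, 0.962, -0.089]
force: [-0.3, 0.3, 0.4]
grip_width: 0.062
grip_force: 0.0
```

Emit:
step_arm(commands=[[[0, 0, 0], [0, 0, 0], 0], [[0, 0, 0], [0, 0, 0], 0], [[0, 0, 0], [0, 0, 0], 0], [[0, 0, 0], [0, 0, 0], 0], [[0, 0, 0], [0, 0, 0], 0], [[0, 0, 0], [0, 0, 0], 0], [[0, 0, 0], [0, 0, 0], 0], [[0, 0, 0], [0, 0, 0], 0]])

```text
clock: 10.42
position: [0.5907, -0.0427, 0.0987]
tool_rot: [0.187, -0.177, 0.962, -0.09]
force: [-1.4, 5.4, 2.3]
grip_width: 0.0379
grip_force: 30.0
```

```bash
python3 plan.py [.587,-.042,.109] .42 2.2 .008; python3 -c "
from h import *
d=cam('scene');print(platform(d,-.265)[2:])
s=r.get_state();print(s['force'],s['torque'],s['grip_width'],s['grip_force'])"
```

```text
shift [-0.0024 -0.0034 -0.0099] turn [ 0.0002 -0.0003  0.    ] tgt [ 0.591 -0.043  0.101] clock 10.4167 q [-0.17  0.5   2.04 -0.22  0.19 -1.9 ]
(np.float64(0.0009194857247946358), np.float64(2.643690521037488e-05), np.float64(-0.04435586232761986))
[-2.42491357  5.06526157  2.24738772] [0.47763109 0.24796339 0.05317442] 0.03785323966114857 29.971293210983276
```

Emit:
step_arm(commands=[[[0, 0, 0], [0, 0, 0.012], 0], [[0, 0, 0], [0, 0, 0.025], 0], [[0, 0, 0], [0, 0, 0.037], 0], [[0, 0, 0], [0, 0, 0.05], 0], [[0, 0, 0], [0, 0, 0.062], 0], [[0, 0, 0], [0, 0, 0.075], 0], [[0, 0, 0], [0, 0, 0.088], 0], [[0, 0, 0], [0, 0, 0.1], 0]])

```text
clock: 11.13
position: [0.5908, -0.0428, 0.0986]
tool_rot: [0.206, 0.131, 0.97, -0.027]
force: [-0.4, 3.7, -0.1]
grip_width: 0.0377
grip_force: 30.0
```

```bash
python3 plan.py [.587,-.042,.109] .42 1.57 .008; python3 -c "
from h import *
d=cam('scene');print(platform(d,-.265)[2:])
s=r.get_state();print(s['force'],s['torque'],s['grip_width'],s['grip_force'])"
```

```text
shift [-0.0038 -0.0012 -0.0104] turn [-0.     -0.0004 -0.0003] tgt [ 0.591 -0.043  0.101] clock 11.1333 q [-0.17  0.5   2.04 -0.22  0.19 -1.26]
(np.float64(0.0009138772907216793), np.float64(5.5452219576188934e-05), np.float64(-0.023074777640733058))
[-0.80946216  4.14637054  0.19375216] [1.00271216 0.10386058 0.34603068] 0.03778524256927412 29.980443120002747
```

Emit:
step_arm(commands=[[[0, 0, 0], [0, 0, 0.012], 0], [[0, 0, 0], [0, 0, 0.025], 0], [[0, 0, 0], [0, 0, 0.04], 0], [[0, 0, 0], [0, 0, 0.055], 0], [[0, 0, 0], [0, 0, 0.07], 0], [[0, 0, 0], [0, 0, 0.085], 0], [[0, 0, 0], [0, 0, 0.1], 0], [[0, 0, 0], [0, 0, 0.108], 0]])

```text
clock: 11.85
position: [0.5908, -0.0429, 0.0986]
tool_rot: [0.203, 0.445, 0.871, 0.043]
force: [-1.3, 0.2, -1.6]
grip_width: 0.0381
grip_force: 30.2
```

Emit:
step_arm(commands=[[[0, 0, 0], [0, 0, 0], 0.65], [[0, 0, 0], [0, 0, 0], 0.65], [[0, 0, 0], [0, 0, 0], 0.65], [[0, 0, 0], [0, 0, 0], 0.65], [[0, 0, -0.15], [0, 0, 0], 0.65], [[0, 0, -0.3], [0, 0, 0], 0.65], [[0, 0, -0.45], [0, 0, 0], 0.65], [[0, 0, -0.55], [0, 0, 0], 0.65]])

```text
clock: 12.52
position: [0.5472, -0.0313, 0.2009]
tool_rot: [0.203, 0.444, 0.872, 0.042]
force: [1.1, 0.3, 0.2]
grip_width: 0.0617
grip_force: 0.0
```

```bash
python3 -c "
from h import *
for n in('scene','top'):
  d=cam(n);save(d,n+'9');print(platform(d,-.265)[2:])
s=r.get_state();print(s['force'],s['grip_force'],s['dq'].round(3),s['clock'])"
```

```text
(np.float64(0.0009509903506564216), np.float64(0.00017418973620721883), np.float64(-0.00043397703884708413))
(np.float64(0.0017415390717647268), np.float64(-0.0001802779830870426), np.float64(-0.0022278635576081117))
[ 0.20528671 -0.20776966  0.42928301] 0.0 [-0.005  0.069  0.015 -0.016 -0.058  0.019] 12.6167
```

View pics/scene9.png

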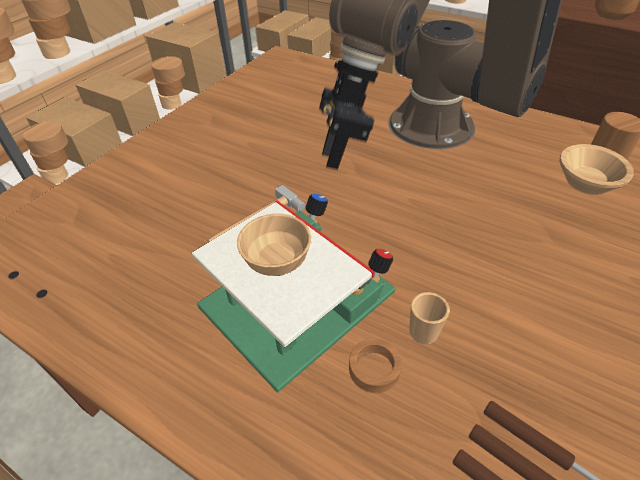

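The platform is level to within about 2 mrad in both views. The gripper hangs clear at (335,160), and the cup (428,318) and hoop (375,368) haven't moved.

```bash
python3 -c "
from rig import r
print(r.sign_off())"
```

```text
the job is handed in; nothing more can be done
None
```

The platform is level to within about 0.002 rad in both camera views (limit 0.02), the gripper is clear of everything, and the job was handed in at about 12.6 s; `sign_off` returned no verdict.

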